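# Wedge the rocking battery charger

### The job

The battery charger on the bench rocks because its front left foot has lost its rubber pad and hangs clear of the bench. Push the orange wedge along the bench, thin end first, under that bare foot just until it is snug and the charger stands level, neither rocking nor jacked up; then press down firmly with the fingertips on top of that corner to test that it no longer sinks, and leave everything clear. Push and press only: do not pick up the wedge or the charger, do not shove the charger out of its place, and leave the other things on the bench alone.

Things in the scene. Friction and masses are not known exactly. Their poses are not given: they have to be found in the camera images.
- charger: Grey benchtop battery charger, slim loose box 160 (x) x 210 (y) mm, 56 mm high with its feet, 1.5 to 2.1 kg, heavier on its right. Origin on the bench under its middle, z up; the front (black panel with display and dial) looks to -x of its own frame, its left is +y. The case begins 16 mm above the bench, on four dome feet of 18 mm diameter at x = +-66, y = +-91 mm.
- bare_foot (a point): Point of the bench straight under the bare front left foot: (-66, 91, 0) mm in the charger's frame, 14 mm in from the front and left sides. This steel dome, 18 mm in diameter, ends 3 to 7 mm above the bench (a new gap at each start, not told). Until wedged the corner sinks by the gap under 4 to 7 N; once the foot bears on the wedge it sinks under 1 mm.
- corner_top (a point): Point on the charger's flat top straight above the bare foot, 56 mm above the bench: the place to press, with some 8 to 15 N.
- wedge: Loose orange plastic wedge lying flat, 150 mm long (x), 40 mm wide (y), 70 g. Origin at the middle of its underside, z up. +x points to the thin end. It starts left of the charger, thin end pointing within 0.2 rad of the charger's -y and 35 to 80 mm short of its left side, its middle within 12 mm of the line along the charger's y through the bare foot.
- wedge_tip (a point): Middle of the wedge's thin end, on its underside: x = +75 mm in the wedge's frame. The wedge is 2 mm thick here and rises evenly to 14 mm at the butt (thickness in mm = 8 - 0.08 x).
- wedge_butt (a point): Middle of the wedge's upright butt face, 7 mm above the bench: x = -75 mm in the wedge's frame. The face to push, 40 mm wide, 14 mm high. Alone the wedge slides at about 0.5 N; it takes some 3 to 8 N to push once it lifts the foot, and stays where it is left.
- glue_bottle: Bystander: small white and blue glue bottle with a long magenta nozzle, 31 mm diameter, 108 mm high, standing at the left, beyond the wedge. Origin under its middle.
- bushing: Bystander: flanged brass bushing, 32 mm diameter, 26 mm high, standing at the left, beyond the wedge. Origin under its middle.
- servo: Bystander: black hobby servo with a short arm, 70 x 80 x 47 mm, lying to the right of the charger. Origin under its middle.

How it is judged:
On the way, in this order (a step that is already met when the one before it is completed fails the run):
1. the bare foot bears on the wedge, with the charger level and not held by the fingers (x of bare_foot in the frame of wedge between -0.045 and 0.073 m and y of bare_foot in the frame of wedge between -0.016 and 0.016 m and contact force between wedge and charger above 0.2 N and contact force between the fingers and charger below 0.3 N and angle between charger's own z axis and vertical below 0.008 rad), for 0.2 s.
2. the corner is pressed down firmly and does not sink: the press goes through the wedge and the charger stays level (x of bare_foot in the frame of wedge between -0.045 and 0.073 m and y of bare_foot in the frame of wedge between -0.016 and 0.016 m and contact force between the fingers and charger above 3.5 N and contact force between wedge and charger above 5.5 N and angle between charger's own z axis and vertical below 0.01 rad), for 0.2 s.
At the end, for the whole second after the job is handed in: The bare foot stands on the wedge (within 16 mm of its middle line) and bears on it with more than 0.2 N; the charger is level within 0.46 degree (0.008 rad: its left side jacked up by no more than about 1.4 mm), within 25 mm of where it stood; wedge flat on the bench; all at rest (x of bare_foot in the frame of wedge between -0.045 and 0.073 m and y of bare_foot in the frame of wedge between -0.016 and 0.016 m and contact force between wedge and charger above 0.2 N and angle between charger's own z axis and vertical below 0.008 rad and angle between wedge's own z axis and vertical below 0.03 rad and linear speed of each of charger, wedge below 0.005 m/s and distance of charger from where it was at the start of the episode below 0.025 m); the robot touches nothing.
It fails at once if the wedge is lifted or tipped up (height (world z) of wedge above 0.012 m or angle between wedge's own z axis and vertical above 0.2 rad).
It fails at once if the charger is lifted or tipped (height (world z) of charger above 0.01 m or angle between charger's own z axis and vertical above 0.12 rad).
It fails at once if the charger is shoved out of its place by more than 30 mm (distance of charger from where it was at the start of the episode above 0.03 m).
It fails at once if a bystander is moved by more than 20 mm (distance of any of glue_bottle, bushing, servo from where it was at the start of the episode above 0.02 m).
It also fails if it takes over 48 s, if anything falls off the work surface, if the arm or the gripper's body presses on something with over 40 N, if the wrist force passes 120 N, or if a joint passes its speed limit or range.

### The arm

A 6-joint arm with a two-finger parallel gripper is mounted at the origin on a cart in front of the work surface, level with it; the furniture and walls round the work are solid. World frame = base frame: x ahead of the robot, y to its left, z up, the work surface at z = 0. Lengths are in m, angles in rad, forces in N, time in s.
With the tool pointing down it reaches from about 0.35 to 0.975 m from the base axis. Payload 4.9 kg.
Tool frame: the origin (TCP) lies midway between the tips of the shut fingers; the grasp point (between the pads) lies 19 mm behind it; z points along the fingers, y is the line along which they close (so a half turn about z gives the same grasp; the last joint's range is limited). The gripper opens to 85 mm and grips with 20 to 120 N. Pads are 22 mm wide; open, the fingers measure 114 mm over their backs; the gripper's body (76 mm by 85 mm) begins 54 mm behind the grasp point. The pads swing forward as they close: fully open they stand 13 mm farther back than shut.
Start: joints at [-1.349, 0.053, 1.613, -0, 1.476, -0.119], TCP at [0.209, -0.589, 0.231] pointing down, gripper open.
Joint ranges: [-3.01, 3.01], [-1.01, 2.22], [0.06, 2.58], [-1.02, 4.17], [0.09, 2.62], [-3.14, 3.14]. Speed limits (rad/s): [2.57, 2.57, 3.14, 3.14, 3.14, 3.14].

### API

Orientations are given as a unit quaternion [w, x, y, z].
In Python, from plant import state, grab_frame, job_done, cut_out, place_of gives the robot as it stands.
- The arm moves only by the tool jog_arm, never from a script. Its argument "motion" is text: rows parted by semicolons, each of 7 numbers parted by spaces: the opening in per cent of the stroke, from 0 (shut) to 100 (fully open), then the shift along the tool's x, y, z as a fraction of full scale, then the turn, a rotation vector about the tool's x, y, z as a fraction of full scale. A call has exactly 5 rows; each row is the pose to reach, as a shift and turn from the pose commanded when the call began, along the tool's axes at that moment; what a row does not reach only later rows make up. Full scale, the value 1, is 50 cm for a shift and 1.5 rad for a turn. A row lasts 1/8 s, in which the tool goes at most 62.5 mm and 10.7 degrees, less where a joint would pass 70% of its speed; a pose out of reach is approached as far as the arm can. A call with a number of a shift or a turn outside -1 to 1 is refused whole. A call with a gripper value outside its range is refused whole. The fingers move at their own pace and stop on an object; the grip force is fixed at half the most. Time passes only in rows, so rows that repeat a pose let the fingers close, or fill a call up. It gives the time, the measured TCP pose, the force, the opening and the grip force at its end, in the units of the state.
- state(): the state, without advancing time (a new reading comes with each control period).
- grab_frame(name): name is "scene" or "top"; returns a dict with "color" (420x560x3 uint8, red, green, blue), "range_z" (420x560 float32, m along the optical axis (not along the pixel's ray), 0 where there is no reading), "intrinsics" (3x3 intrinsics, pixels), "world_from_camera" (4x4, takes a point from camera to world coordinates). Camera axes: x right, y up, looking along -z (the intrinsics and any distortion apply to the point x, -y, -z); pixel columns grow to the right and rows downward; lengths in m; the calibration is good to about 2 mm. A picture is of the moment at which its call begins.
- job_done(): hands the job in; it is judged then, once.
Trained networks look in the newest picture that a camera, given by its name, has taken for a name from the list of things; names that differ only in an ending like _2 or _b are one class to them, and where a whole thing is asked for, a point or a joint stands for the part that bears it (a point fixed in the world has none). Each returns a list of dicts, best first, with "p" (0 to 1); they miss things now and then, are a little off and sometimes report something else, mostly with a low value. They report only what shows in the picture. A call takes as long as a camera call.
- cut_out(camera, thing): "pixels" (420x560 bool, what is visible of it).
- place_of(camera, thing): "at" ([x, y, z] in m, in world coordinates, good to about 4 mm: a listed point, or the origin of a listed thing).
The state is a dict: "time": time; "joint_pos": joint angles; "joint_vel": joint speeds; "joint_efforts": joint torques, N m; "tool_pos": TCP position; "tool_rot": TCP orientation; "contact_force": force on the tool from outside, world axes, zero at the start; "ft_torque": the same for the moment, N m; "gripper_width": opening from 0.0 (shut) to 1.0 (fully open); "grasp_force": force on a finger pad.
Only numpy, scipy, OpenCV 4.12 (cv2) and the standard library are available. Lean on these libraries where they do the work, as an engineer would, in place of code of your own. Each camera call takes 0.05 s, during which the arm holds its last target. There are 200 camera calls.

## Working session

There is one attempt and no reset: what is moved stays moved. The work goes in short steps, Python scripts to look and compute and a tool call to move; the robot and the scene stay as the last step left them, time stands still between calls to the robot, and variables do not carry over. Pictures are saved under pics/ and viewed, at most 10 in all, crops included, and the job is handed in when it is done.

Besides the shell and the picture viewer there is one more tool, called after "Call:" as name(argument=value, ...) on one line, values as JSON. jog_arm: Moves the arm, as the interface text tells. Shift numbers are shares of 50 cm and turn numbers shares of 1.5 rad, none past 1 either way. Its arguments: {"type":"object","properties":{"motion":{"type":"string"}},"required":["motion"]}

```bash
mkdir -p pics; cat > h.py <<'E'
import numpy as np, cv2
from plant import *
def pts(f):
    K=np.array(f["intrinsics"]);T=np.array(f["world_from_camera"]);z=f["range_z"]
    v,u=np.indices(z.shape);x=(u-K[0,2])/K[0,0]*z;y=(v-K[1,2])/K[1,1]*z
    P=np.stack([x,-y,-z,np.ones_like(z)],-1)@T.T
    return P[...,:3]
def save(f,n): cv2.imwrite(f"pics/{n}.png",f["color"][:,:,::-1])
E
python3 - <<'E'
from h import *
s=state();print(s["time"],s["tool_pos"],s["tool_rot"],s["contact_force"])
ims=[]
for c in("scene","top"):
    f=grab_frame(c);P=pts(f);ims.append(f["color"])
    for t in("charger","bare_foot","corner_top","wedge","wedge_tip","wedge_butt","glue_bottle","bushing","servo"):
        r=place_of(c,t);print(c,t,[(np.round(a["at"],3).tolist(),round(a["p"],2)) for a in r[:2]])
    for t in("charger","wedge"):
        r=cut_out(c,t)
        if not r: continue
        m=r[0]["pixels"]&(f["range_z"]>0);q=P[m]
        print(t,m.sum(),np.percentile(q,[2,50,98],axis=0).round(3).tolist())
        if t=="charger": q=q[q[:,2]>0.048]
        R=cv2.minAreaRect((q[:,:2]*1000).astype(np.float32));print(R,cv2.boxPoints(R).round().tolist())
cv2.imwrite("pics/a.png",cv2.resize(np.vstack(ims)[:,:,::-1],(400,600)))
cv2.imwrite("pics/b.png",ims[1][:,:,::-1])
E
```

```text
0.0 [ 0.20875883 -0.58844134  0.23006697] [-1.02373283e-03  9.85515119e-01  1.69584491e-01 -5.60207771e-05] [-0.13491711  0.74866525  0.30630481]
scene charger [([0.57, -0.165, -0.001], 0.93)]
scene bare_foot [([0.491, -0.084, -0.002], 0.78)]
scene corner_top [([0.496, -0.084, 0.055], 0.73)]
scene wedge [([0.474, 0.076, 0.001], 0.93)]
scene wedge_tip [([0.468, 0.158, 0.005], 0.75), ([0.473, 0.005, 0.004], 0.6)]
scene wedge_butt [([0.465, 0.155, 0.006], 0.85), ([0.497, -0.082, 0.058], 0.73)]
scene glue_bottle [([0.521, 0.358, -0.005], 0.75)]
scene bushing [([0.415, 0.307, 0.001], 0.55)]
scene servo [([0.603, -0.447, -0.005], 0.57)]
charger 3159 [[0.476, -0.264, 0.021], [0.55, -0.142, 0.054], [0.644, -0.053, 0.058]]
((563.3931884765625, -164.280029296875), (173.53060913085938, 214.5087127685547), 8.636835098266602) [[462.0, -71.0], [494.0, -283.0], [665.0, -257.0], [633.0, -45.0]]
wedge 715 [[0.447, 0.008, -0.001], [0.467, 0.088, 0.007], [0.496, 0.152, 0.014]]
((474.6295471191406, 78.54115295410156), (52.53705978393555, 153.1949462890625), 3.7369585037231445) [[443.0, 153.0], [453.0, 0
[... 304 characters left out ...]
butt [([0.465, 0.151, 0.01], 0.83)]
top glue_bottle [([0.521, 0.36, -0.003], 0.56), ([0.466, 0.153, 0.009], 0.21)]
top bushing [([0.42, 0.307, -0.003], 0.56)]
top servo [([0.604, -0.447, 0.001], 0.69)]
charger 3844 [[0.481, -0.263, 0.043], [0.563, -0.164, 0.054], [0.647, -0.062, 0.062]]
((563.4061889648438, -164.98370361328125), (170.91831970214844, 209.4486083984375), 8.355229377746582) [[464.0, -74.0], [494.0, -281.0], [663.0, -256.0], [633.0, -49.0]]
wedge 728 [[0.448, 0.004, -0.005], [0.469, 0.076, 0.006], [0.492, 0.148, 0.018]]
((471.2004089355469, 75.89798736572266), (48.01079559326172, 150.2615509033203), 0.8088713884353638) [[446.0, 151.0], [448.0, 0.0], [496.0, 1.0], [494.0, 151.0]]
```

View pics/b.png

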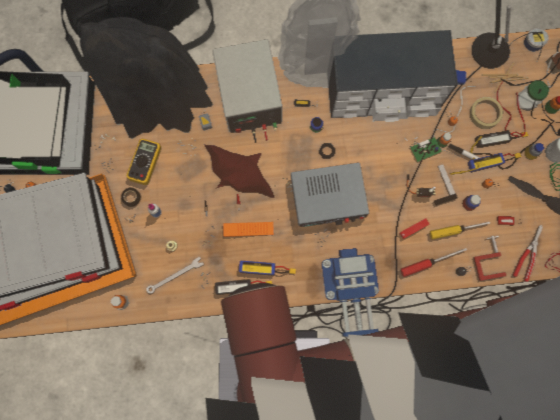

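Call:
jog_arm(motion="0 0.13 0 0 0 0 -0.12; 0 0.26 0 0 0 0 -0.24; 0 0.38 -0.03 0 0 0 -0.36; 0 0.5 -0.06 0 0 0 -0.48; 0 0.6 -0.1 0 0 0 -0.6")

```text
time: 1.82
tool_pos: [0.4767, -0.4403, 0.2313]
tool_rot: [0.0, 0.812, 0.584, 0.0]
contact_force: [0.2, -0.5, -0.6]
gripper_width: -0.002
grasp_force: 0.0
```

Call:
jog_arm(motion="0 0.117 -0.041 0 0 0 -0.05; 0 0.234 -0.082 0 0 0 -0.1; 0 0.351 -0.123 0 0 0 -0.15; 0 0.468 -0.164 0 0 0 -0.2; 0 0.585 -0.207 0 0 0 -0.255")

```text
time: 2.45
tool_pos: [0.4716, -0.1295, 0.2315]
tool_rot: [0.0, 0.687, 0.726, 0.0]
contact_force: [0.2, 0.1, 0.8]
gripper_width: 0.002
grasp_force: 0.0
```

```bash
python3 - <<'E'
from h import *
s=state();q=s["tool_rot"];print(s["time"],s["tool_pos"],q,2*np.arctan2(q[2],q[1]),s["joint_pos"])
f=grab_frame("top");P=pts(f);save(f,"c")
hsv=cv2.cvtColor(f["color"],cv2.COLOR_RGB2HSV)
m=cut_out("top","wedge")
if m:
    m=m[0]["pixels"]
    # back-project wedge pixels onto z=.007 plane
    K=f["intrinsics"];T=f["world_from_camera"];v,u=np.nonzero(m)
    d=np.stack([(u-K[0,2])/K[0,0],-(v-K[1,2])/K[1,1],-np.ones(len(u))],-1)@T[:3,:3].T
    o=T[:3,3];q=o+d*((0.006-o[2])/d[:,2])[:,None];print(o)
    c=q[:,:2].mean(0);w,V=np.linalg.eigh(np.cov((q[:,:2]-c).T));print(c,V[:,1],np.sqrt(12*w))
m=cut_out("top","charger")
if m:
    m=m[0]["pixels"];v,u=np.nonzero(m)
    d=np.stack([(u-K[0,2])/K[0,0],-(v-K[1,2])/K[1,1],-np.ones(len(u))],-1)@T[:3,:3].T
    q=o+d*((0.056-o[2])/d[:,2])[:,None]
    print(cv2.minAreaRect((q[:,:2]*1000).astype(np.float32)))
    z=P[m];print(np.median(z[:,2]))
for c in("top","scene"):
    if c=="scene": save(grab_frame(c),"d")
    for t in("wedge_tip","wedge_butt","wedge","charger","bare_foot","corner_top"):
        r=place_of(c,t);print(c,t,[(np.round(a["at"],3).tolist(),round(a["p"],2)) for a in r[:2]])
E
```

```text
2.45 [ 0.47155438 -0.12952311  0.23153703] [3.59228303e-04 6.87492395e-01 7.26191444e-01 2.52402389e-04] 1.6255318839562238 [-4.20520380e-01 -2.82811537e-01  1.92078421e+00  2.38968655e-04
  1.50277490e+00 -4.75272079e-01]
[ 0.17690432 -0.01734217  1.61576873]
[0.46965572 0.0762453 ] [-0.03430537  0.9994114 ] [0.04072517 0.14650785]
((561.9505615234375, -164.16409301757812), (173.3758544921875, 215.86634826660156), 7.870856285095215)
0.05442738336930186
top wedge_tip [([0.474, 0.005, -0.0], 0.62)]
top wedge_butt [([0.464, 0.15, 0.007], 0.59)]
top wedge [([0.468, 0.075, -0.001], 0.94)]
top charger []
top bare_foot [([0.493, -0.083, 0.003], 0.79), ([0.473, 0.003, 0.002], 0.74)]
top corner_top [([0.491, -0.086, 0.053], 0.93)]
scene wedge_tip []
scene wedge_butt [([0.468, 0.158, 0.006], 0.62)]
scene wedge [([0.471, 0.078, -0.002], 0.81)]
scene charger [([0.568, -0.163, 0.001], 0.87)]
scene bare_foot []
scene corner_top [([0.496, -0.084, 0.053], 0.6), ([0.474, 0.005, 0.002], 0.36)]
```

View pics/d.png

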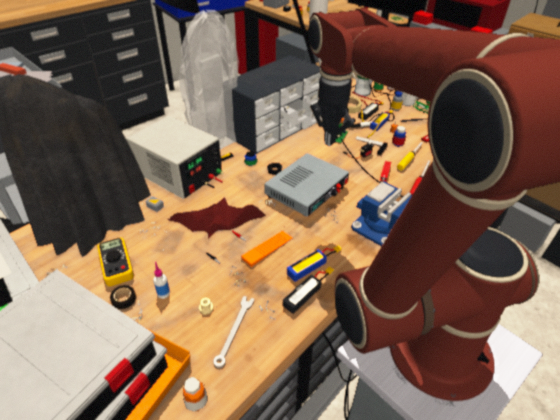

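Call:
jog_arm(motion="0 0.122 0 0 0 0 -0.01; 0 0.244 0 0.02 0 0 -0.02; 0 0.366 0 0.05 0 0 -0.03; 0 0.488 0.001 0.1 0 0 -0.04; 0 0.61 0.001 0.14 0 0 -0.049")

```text
time: 3.88
tool_pos: [0.4562, 0.1699, 0.1626]
tool_rot: [0.0, 0.661, 0.75, 0.0]
contact_force: [0.7, 0.5, -0.2]
gripper_width: -0.003
grasp_force: 0.0
```

Call:
jog_arm(motion="0 0.036 0 0.06 0 0 0; 0 0.036 0 0.16 0 0 0; 0 0.036 0 0.25 0 0 0; 0 0.036 0 0.29 0 0 0; 0 0.036 0 0.308 0 0 0")

```text
time: 4.5
tool_pos: [0.4533, 0.1857, 0.0075]
tool_rot: [-0.001, 0.661, 0.75, -0.001]
contact_force: [0.1, 0.5, -0.3]
gripper_width: 0.003
grasp_force: 0.0
```

```bash
python3 - <<'E'
from h import *
s=state();q=s["tool_rot"];print(s["time"],s["tool_pos"],q,2*np.arctan2(q[2],q[1]),s["contact_force"])
E
```

```text
4.5 [0.4533222  0.18571422 0.00752692] [-7.32148421e-04  6.61177804e-01  7.50228168e-01 -1.03505900e-03] 1.6968160325785269 [ 0.11897283  0.53957263 -0.26479547]
```

Call:
jog_arm(motion="0 -0.02 0 0.002 0 0 0; 0 -0.04 0 0.004 0 0 0; 0 -0.06 0 0.004 0 0 0; 0 -0.08 0 0.004 0 0 0; 0 -0.1 0 0.004 0 0 0")

```text
time: 5.12
tool_pos: [0.461, 0.1356, 0.0074]
tool_rot: [0.0, 0.661, 0.75, 0.0]
contact_force: [-0.1, -0.2, 0.6]
gripper_width: 0.006
grasp_force: 0.3
```

```bash
cat > look.py <<'E'
from h import *
s=state();q=s["tool_rot"];print(s["time"],s["tool_pos"],2*np.arctan2(q[2],q[1]),s["contact_force"])
f=grab_frame("top");K=f["intrinsics"];T=f["world_from_camera"];o=T[:3,3]
def bp(m,h):
    v,u=np.nonzero(m)
    d=np.stack([(u-K[0,2])/K[0,0],-(v-K[1,2])/K[1,1],-np.ones(len(u))],-1)@T[:3,:3].T
    return (o+d*((h-o[2])/d[:,2])[:,None])[:,:2]
h=cv2.cvtColor(f["color"],cv2.COLOR_RGB2HSV);R=np.zeros(h.shape[:2],bool)
R[180:260,180:330]=1
m=(h[...,0]>5)&(h[...,0]<17)&(h[...,1]>200)&(h[...,2]>140)&R
m=cv2.morphologyEx(m.astype(np.uint8),cv2.MORPH_OPEN,np.ones((3,3)))
n,l,st,_=cv2.connectedComponentsWithStats(m)
if n>1:
    i=1+st[1:,4].argmax();q=bp(l==i,0.007);R=cv2.minAreaRect((q*1000).astype(np.float32))
    c=q.mean(0);w,V=np.linalg.eigh(np.cov((q-c).T));V=V[:,1]*-np.sign(V[1,1])
    print("orange",st[i,4],c,"dir",V,np.sqrt(12*w),"line at y=-.084: x=",c[0]+V[0]/V[1]*(-.084-c[1]),"tip",c+V*.075,"ymin",q[:,1].min())
for t in("wedge_tip","wedge_butt","wedge","bare_foot","corner_top"):
    r=place_of("top",t);print(t,[(np.round(a["at"],3).tolist(),round(a["p"],2)) for a in r[:2]])
save(f,"e%.2f"%s["time"])
E
python3 look.py
```

```text
5.125 [0.46096264 0.1356044  0.00743685] 1.696487017427455 [-0.12499847 -0.20488159  0.60131119]
orange 78 [0.47159199 0.0721111 ] dir [ 0.86863006 -0.49546121] [0.02616958 0.03160555] line at y=-.084: x= 0.7452820281469057 tip [0.53673925 0.03495151] ymin 0.05782569878294584
wedge_tip [([0.484, -0.023, -0.001], 0.85)]
wedge_butt [([0.469, 0.124, 0.008], 0.69), ([0.423, 0.306, -0.004], 0.16)]
wedge [([0.476, 0.048, 0.0], 0.78)]
bare_foot [([0.491, -0.08, 0.003], 0.89)]
corner_top [([0.491, -0.081, 0.057], 0.94)]
```

Call:
jog_arm(motion="0 -0.024 0 0.003 0 0 0; 0 -0.048 0 0.005 0 0 0; 0 -0.072 0 0.005 0 0 0; 0 -0.096 0 0.005 0 0 0; 0 -0.12 0 0.005 0 0 0")

```text
time: 6.05
tool_pos: [0.4682, 0.0758, 0.0045]
tool_rot: [-0.0, 0.661, 0.75, -0.0]
contact_force: [0.4, 0.2, 0.1]
gripper_width: 0.001
grasp_force: 0.1
```

```bash
sed -i 's/>200)&(h/>150)\&(h/;s/<17/<20/' look.py; python3 look.py
```

```text
6.05 [0.46817264 0.07582525 0.00447684] 1.696408500675924 [0.40792535 0.20012346 0.12404233]
orange 392 [ 0.48794962 -0.01779994] dir [ 0.17513671 -0.98454412] [0.03997473 0.08936189] line at y=-.084: x= 0.4997256871246676 tip [ 0.50108487 -0.09164075] ymin -0.06538360320436062
wedge_tip [([0.497, -0.081, 0.002], 0.68)]
wedge_butt []
wedge [([0.483, -0.01, -0.003], 0.88), ([0.604, -0.446, -0.001], 0.5)]
bare_foot [([0.49, -0.084, 0.001], 0.88)]
corner_top [([0.491, -0.083, 0.053], 0.75), ([0.483, -0.01, -0.002], 0.56)]
```

Call:
jog_arm(motion="0 -0.005 0 0 0 0 0; 0 -0.01 0 0 0 0 0; 0 -0.015 0 0 0 0 0; 0 -0.02 0 0 0 0 0; 0 -0.025 0 0 0 0 0")

```text
time: 6.98
tool_pos: [0.4697, 0.0642, 0.0045]
tool_rot: [-0.0, 0.661, 0.75, -0.0]
contact_force: [0.7, 1.0, 0.5]
gripper_width: -0.002
grasp_force: 0.2
```

Call:
jog_arm(motion="0 -0.004 0 0 0 0 0; 0 -0.008 0 0 0 0 0; 0 -0.012 0 0 0 0 0; 0 -0.016 0 0 0 0 0; 0 -0.02 0 0 0 0 0")

```text
time: 7.6
tool_pos: [0.471, 0.0544, 0.0045]
tool_rot: [0.0, 0.661, 0.75, 0.0]
contact_force: [-0.6, -0.4, -0.5]
gripper_width: 0.0
grasp_force: 0.2
```

Call:
jog_arm(motion="0 -0.004 0 0 0 0 0; 0 -0.008 0 0 0 0 0; 0 -0.012 0 0 0 0 0; 0 -0.016 0 0 0 0 0; 0 -0.02 0 0 0 0 0")

```text
time: 8.22
tool_pos: [0.4722, 0.0445, 0.0045]
tool_rot: [-0.0, 0.661, 0.75, 0.0]
contact_force: [0.0, 1.0, 0.1]
gripper_width: 0.004
grasp_force: 0.6
```

Call:
jog_arm(motion="0 -0.003 0 0 0 0 0; 0 -0.006 0 0 0 0 0; 0 -0.009 0 0 0 0 0; 0 -0.012 0 0 0 0 0; 0 -0.015 0 0 0 0 0")

```text
time: 8.85
tool_pos: [0.4731, 0.0375, 0.0045]
tool_rot: [-0.0, 0.661, 0.75, 0.0]
contact_force: [-1.2, 6.0, 1.2]
gripper_width: 0.001
grasp_force: 2.7
```

```bash
python3 look.py
```

```text
8.85 [0.47306337 0.03748882 0.00450042] 1.6967114658012357 [-1.22216696  5.95924397  1.17845455]
orange 192 [ 0.48995533 -0.04028826] dir [ 0.49635324 -0.86812065] [0.03713256 0.04887523] line at y=-.084: x= 0.5149477864874539 tip [ 0.52718183 -0.10539731] ymin -0.06540771045096694
wedge_tip [([0.489, -0.082, 0.054], 0.32)]
wedge_butt []
wedge [([0.524, 0.361, -0.004], 0.74), ([0.493, -0.049, -0.001], 0.55)]
bare_foot [([0.492, -0.082, 0.003], 0.71)]
corner_top [([0.494, -0.083, 0.053], 0.68)]
```

Call:
jog_arm(motion="0 -0.002 0 0 0 0 0; 0 -0.004 0 0 0 0 0; 0 -0.004 0 0 0 0 0; 0 0.02 0 0 0 0 0; 0 0.06 0 0 0 0 0")

```text
time: 9.78
tool_pos: [0.4697, 0.0666, 0.0047]
tool_rot: [0.001, 0.661, 0.75, -0.0]
contact_force: [0.5, 0.2, -0.2]
gripper_width: 0.001
grasp_force: 0.0
```

Call:
jog_arm(motion="0 0.04 0 -0.05 0 0 0; 0 0.06 0 -0.12 0 0 0; 0 0.1 0 -0.2 0 0 0; 0 0.16 0 -0.25 0 0 0; 0 0.2 0 -0.25 0 0 0")

```text
time: 10.4
tool_pos: [0.4588, 0.1673, 0.1329]
tool_rot: [0.003, 0.661, 0.75, 0.002]
contact_force: [-0.2, -0.7, -1.0]
gripper_width: -0.008
grasp_force: 0.0
```

```bash
python3 look.py; python3 - <<'E'
from h import *
f=grab_frame("scene");c=f["color"][140:300,220:400]
cv2.imwrite("pics/s.png",cv2.resize(c[:,:,::-1],(720,640))[:600])
for t in("wedge","wedge_butt","bare_foot","corner_top","charger"):
    r=place_of("scene",t);print(t,[(np.round(a["at"],3).tolist(),round(a["p"],2)) for a in r[:2]])
E
```

```text
10.4 [0.45875774 0.16732796 0.13291018] 1.697495651543151 [-0.17308847 -0.71601365 -1.00352648]
orange 417 [ 0.48902435 -0.01843291] dir [ 0.13836912 -0.99038073] [0.04072142 0.09338434] line at y=-.084: x= 0.498184933747558 tip [ 0.49940204 -0.09271146] ymin -0.06550432266275466
wedge_tip []
wedge_butt [([0.477, 0.025, 0.006], 0.56)]
wedge [([0.492, -0.052, -0.003], 0.91), ([0.602, -0.445, -0.001], 0.68)]
bare_foot [([0.493, -0.085, 0.001], 0.83)]
corner_top [([0.491, -0.083, 0.056], 0.91), ([0.42, 0.31, 0.002], 0.45)]
wedge [([0.494, -0.05, -0.001], 0.7)]
wedge_butt [([0.482, 0.031, 0.006], 0.6), ([0.521, 0.36, -0.001], 0.37)]
bare_foot [([0.491, -0.084, -0.003], 0.58), ([0.494, -0.048, -0.0], 0.21)]
corner_top [([0.498, -0.084, 0.056], 0.89)]
charger [([0.57, -0.164, 0.0], 0.77), ([0.503, -0.12, 0.003], 0.63)]
```

View pics/s.png

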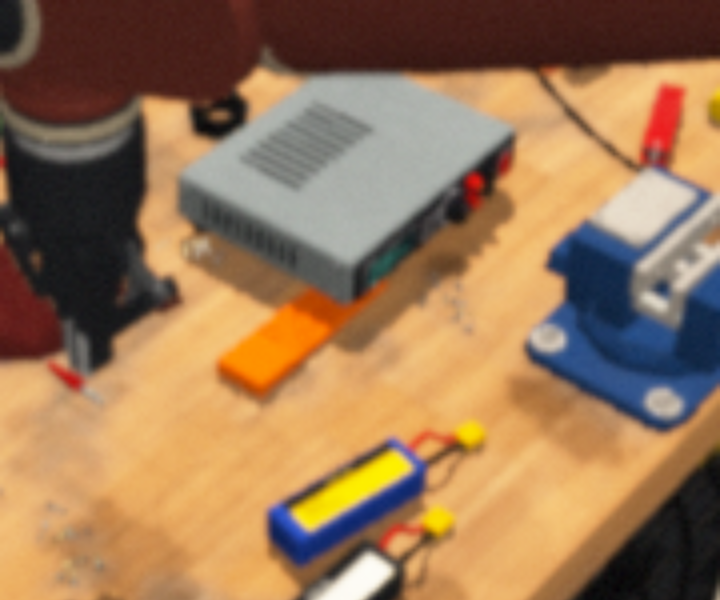

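Call:
jog_arm(motion="0 -0.11 0 0 0 0 0; 0 -0.22 0 0 0 0 0; 0 -0.33 0 0 0 0 0; 0 -0.44 0 0 0 0 0; 0 -0.52 0 0.03 0 0 0")

```text
time: 11.62
tool_pos: [0.4907, -0.0947, 0.116]
tool_rot: [0.002, 0.662, 0.75, 0.001]
contact_force: [1.1, -0.2, 0.1]
gripper_width: 0.0
grasp_force: 0.0
```

Call:
jog_arm(motion="0 0 0 0.02 0 0 0; 0 0 0 0.04 0 0 0; 0 0 0 0.06 0 0 0; 0 0 0 0.06 0 0 0; 0 0 0 0.06 0 0 0")

```text
time: 12.25
tool_pos: [0.4897, -0.0913, 0.0848]
tool_rot: [0.0, 0.661, 0.751, 0.0]
contact_force: [0.8, 0.3, 0.4]
gripper_width: -0.001
grasp_force: 0.0
```

```bash
python3 look.py
```

```text
12.25 [ 0.48971723 -0.09128273  0.08477847] 1.6979107520005545 [0.75808807 0.31977062 0.41756901]
orange 107 [0.48720603 0.01551375] dir [ 0.97293585 -0.2310754 ] [0.02491635 0.04101878] line at y=-.084: x= 0.9062056132709924 tip [ 0.56017622 -0.00181691] ymin 0.0008042368659459329
wedge_tip [([0.492, -0.053, -0.003], 0.73)]
wedge_butt [([0.479, 0.024, 0.004], 0.59)]
wedge [([0.493, -0.052, -0.002], 0.72)]
bare_foot [([0.49, -0.082, 0.002], 0.77)]
corner_top [([0.492, -0.084, 0.053], 0.91)]
```

Call:
jog_arm(motion="0 0.014 0 0.02 0 0 0; 0 0.014 0 0.036 0 0 0; 0 0.014 0 0.046 0 0 0; 0 0.014 0 0.052 0 0 0; 0 0.014 0 0.052 0 0 0")

```text
time: 13.18
tool_pos: [0.4885, -0.0849, 0.0582]
tool_rot: [-0.0, 0.661, 0.75, -0.0]
contact_force: [0.4, -0.1, 1.0]
gripper_width: -0.004
grasp_force: 0.0
```

Call:
jog_arm(motion="0 0 0 0.001 0 0 0; 0 0 0 0.002 0 0 0; 0 0 0 0.003 0 0 0; 0 0 0 0.004 0 0 0; 0 0 0 0.004 0 0 0")

```text
time: 13.8
tool_pos: [0.4886, -0.0849, 0.0565]
tool_rot: [-0.0, 0.661, 0.75, -0.0]
contact_force: [0.6, -0.0, -0.2]
gripper_width: 0.002
grasp_force: 0.0
```

Call:
jog_arm(motion="0 0 0 0.001 0 0 0; 0 0 0 0.001 0 0 0; 0 0 0 0.002 0 0 0; 0 0 0 0.002 0 0 0; 0 0 0 0.002 0 0 0")

```text
time: 14.42
tool_pos: [0.4887, -0.0849, 0.056]
tool_rot: [-0.0, 0.661, 0.75, 0.0]
contact_force: [-1.9, 1.7, 5.2]
gripper_width: 0.001
grasp_force: 2.7
```

Call:
jog_arm(motion="0 0 0 0.001 0 0 0; 0 0 0 0.001 0 0 0; 0 0 0 0.001 0 0 0; 0 0 0 0.001 0 0 0; 0 0 0 0.001 0 0 0")

```text
time: 15.05
tool_pos: [0.4887, -0.0849, 0.0559]
tool_rot: [-0.0, 0.661, 0.75, -0.0]
contact_force: [-4.1, 1.1, 7.9]
gripper_width: 0.004
grasp_force: 4.0
```

Call:
jog_arm(motion="0 0 0 0.001 0 0 0; 0 0 0 0.0015 0 0 0; 0 0 0 0.0015 0 0 0; 0 0 0 0.0015 0 0 0; 0 0 0 0.0015 0 0 0")

```text
time: 15.68
tool_pos: [0.4888, -0.0848, 0.0558]
tool_rot: [-0.0, 0.661, 0.75, -0.0]
contact_force: [-5.2, 2.7, 12.8]
gripper_width: -0.001
grasp_force: 6.1
```

Call:
jog_arm(motion="0 0 0 0 0 0 0; 0 0 0 0 0 0 0; 0 0 0 0 0 0 0; 0 0 0 -0.004 0 0 0; 0 0 0 -0.02 0 0 0")

```text
time: 16.3
tool_pos: [0.488, -0.0847, 0.0636]
tool_rot: [-0.001, 0.661, 0.75, -0.0]
contact_force: [0.8, 0.0, 0.1]
gripper_width: -0.003
grasp_force: 0.0
```

Call:
jog_arm(motion="0 0 0 -0.05 0 0 0; 0 0 0 -0.1 0 0 0; 0 0.05 0 -0.18 0 0 0; 0 0.15 0 -0.26 0 0 0; 0 0.27 0 -0.3 0 0 0")

```text
time: 16.92
tool_pos: [0.4728, 0.0477, 0.2166]
tool_rot: [0.002, 0.662, 0.749, 0.001]
contact_force: [0.7, 0.1, -1.1]
gripper_width: 0.004
grasp_force: 0.0
```

Call:
jog_arm(motion="0 0.1 0 0 0 0 0; 0 0.18 0 0 0 0 0; 0 0.2 0 0 0 0 0; 0 0.2 0 0 0 0 0; 0 0.2 0 0 0 0 0")

```text
time: 17.55
tool_pos: [0.4595, 0.1452, 0.2134]
tool_rot: [0.0, 0.662, 0.75, -0.0]
contact_force: [-0.2, 0.3, -0.6]
gripper_width: 0.003
grasp_force: 0.0
```

```bash
python3 look.py; python3 - <<'E'
from h import *
f=grab_frame("scene");c=f["color"][140:300,220:400]
cv2.imwrite("pics/s2.png",cv2.resize(c[:,:,::-1],(675,600)))
E
```

```text
17.55 [0.45953411 0.14516514 0.21342407] 1.6954396253625268 [-0.17258157  0.30640551 -0.56303427]
orange 417 [ 0.48902435 -0.01843291] dir [ 0.13836912 -0.99038073] [0.04072142 0.09338434] line at y=-.084: x= 0.498184933747558 tip [ 0.49940204 -0.09271146] ymin -0.06550432266275466
wedge_tip []
wedge_butt [([0.478, 0.024, 0.006], 0.86), ([0.568, -0.167, -0.002], 0.61)]
wedge [([0.491, -0.052, -0.002], 0.64)]
bare_foot [([0.491, -0.084, 0.0], 0.97)]
corner_top [([0.492, -0.084, 0.055], 0.81)]
```

View pics/s2.png

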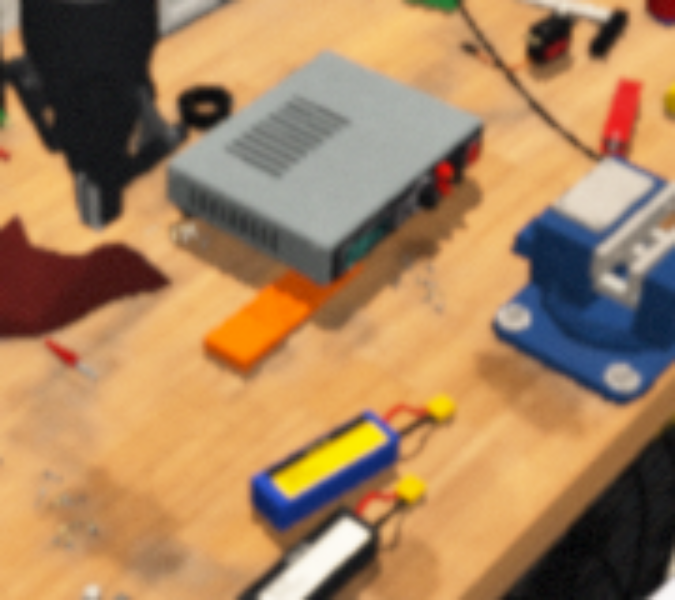

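The picture shows the wedge flat under the charger's front left corner (crop pixel about 330, 275), and the charger level with the arm clear. The wedge did not move during the press.

```bash
python3 -c "
from plant import *
print(job_done())"
```

```text
the job is handed in; nothing more can be done
None
```

The job is handed in, result not reported: the wedge is snug under the bare foot (about 6 N to push), the corner sank only about 0.2 mm under a 12.8 N press, and the arm is clear.

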